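# Lock the tube mixer's disc with its transport pin

### The job

Lock the tube mixer for moving: turn its slanted blue disc (the black post is its handle) to bring the orange ear's hole in line with the holes of the aluminium fork, and push the red-handled pin from the stand through fork and ear until its collar sits flush on the fork. The ear is clamped a little off its nominal place on the disc, so feel for the hole; do not force the pin, let go of it when it is home, and leave the cup, cartridge and marker where they are.

Things in the scene. Friction and masses are not known exactly. Their poses are not given: they have to be found in the camera images.
- mixer: Tube mixer, fixed: white base 200 x 120 x 42 mm, inclined housing, blue disc of radius 70 mm. Origin: centre of the base's underside, below the disc's centre, which is 150 mm up. Its front (own -x, the fork side) points back towards the robot's side of the worktop, slightly to its right; the disc's axis leans 30 degrees from vertical to the front.
- fork: Aluminium fork at the disc's low edge, part of the mixer: jaws 50 x 44 mm, upper 24, lower 14 mm thick, 16 mm apart, holes 16.2 and 17 mm, joined by a web on the side away from the disc. Origin: centre of the hole's mouth on the upper jaw's top face, 27 mm above the disc's top face. z: out along the pin axis, parallel to the disc's axis, 30 degrees from vertical; x: to the disc's axis, 88 mm off.
- disc (a joint): Turn of the disc in rad, -0.4 to 1.5, growing counter-clockwise seen from above along fork z. At 0 the ear's nominal place is in the fork; the true line-up is somewhere from -0.2 to 0.2. Starts at 0.5 to 1.3, the ear swung to the mixer's own -y side. Stiff (friction about 0.25 N m); stays where left; no stop or click at line-up; the ear swings freely through the fork.
- hub (a point): Centre of the disc's top face, on its axis. A grey hub cap of radius 18 mm rises 10 mm above it; rubber pads rise 4 mm. The orange ear on the disc's rim: 76 mm wide, 10 mm thick, level with the disc, reaching out to 108 mm from the axis, with a 16.5 mm hole 88 mm from the axis; clamped to the disc up to 0.2 rad (18 mm) to either side of its nominal place, differently each time.
- post (a point): Centre of the top of the black round post on the disc, by which it is turned: 20 mm diameter, rising 50 mm above the disc's top face parallel to the disc's axis, 45 mm from the axis, on the side across from the ear's nominal place: at disc = 0 it lies from the hub along fork x. This point turns with the disc.
- pin: Loose locking pin, about 120 g: steel shaft 14 mm thick, 75 mm long, last 8 mm tapered to 11 mm; collar 30 mm across, 6 mm thick; on it a flat red handle 36 mm wide (own x), 14 mm thick (own y), its top 50 mm above the collar's underside. Origin: centre of the collar's underside; z up the handle. Starts upright, collar resting on the stand. Left half-way in the fork it stands by itself.
- pin_stand: Fixed grey stand 70 x 60 x 94 mm with a 19 mm hole through its top plate, in which the pin hangs with play. Origin: centre of its underside.
- cup: Bystander: loose white cup with a yellow lid, 62 mm across and 62 mm tall. Origin: centre of its underside.
- assay_cartridge: Bystander: loose white cartridge 62 x 34 x 15 mm. Origin: centre of its underside.
- red_marker: Bystander: loose marker pen with a red cap, 135 mm long. Origin: centre of its underside.

How it is judged:
By the outcome, as a careful person would: the job done as asked, in the order asked, and still so for the second after the job is handed in, with the robot touching nothing.
It also fails if it takes over 64 s, if anything falls off the work surface, if the arm or the gripper's body presses on something with over 40 N, if the wrist force passes 120 N, or if a joint passes its speed limit or range.

### The arm

A 6-joint arm with a two-finger parallel gripper is mounted at the origin on a cart in front of the work surface, level with it; the furniture and walls round the work are solid. World frame = base frame: x ahead of the robot, y to its left, z up, the work surface at z = 0. Lengths are in m, angles in rad, forces in N, time in s.
With the tool pointing down it reaches from about 0.375 to 0.9 m from the base axis. Payload 3.1 kg.
Tool frame: the origin (TCP) lies on the mounting face of the last link; the fingertips stand 182 mm ahead of it and the grasp point (between the pads) lies 164 mm ahead of it; z points along the fingers, y is the line along which they close (so a half turn about z gives the same grasp; the last joint's range is limited). The gripper opens to 87 mm and grips with 3 to 60 N. Pads are 19 mm wide; open, the fingers measure 117 mm over their backs; the gripper's body (75 mm by 190 mm) begins 51 mm behind the grasp point.
Start: joints at [-1.474, 0.527, 1.433, -0, 1.181, -0.178], TCP at [0.17, -0.601, 0.405] pointing down, gripper open.
Joint ranges: [-3.08, 3.08], [-0.75, 2.2], [0.22, 2.44], [-1.43, 4.57], [0, 2.65], [-2.85, 2.85]. Speed limits (rad/s): [2.79, 2.79, 3.14, 3.14, 3.14, 3.14].

### API

Orientations are given as a 3x3 rotation matrix whose columns are the frame's x, y, z axes.
In Python, from cell import arm gives the robot as it stands. The module is installed in compiled form; this text tells all that it offers.
- The arm moves only by the tool jog_arm, never from a script. Its argument "motion" is a list of rows, each a list of 6 numbers: the shift along the world's x, y, z as a fraction of full scale, then the turn, a rotation vector about the world's x, y, z as a fraction of full scale. In form: [[x, y, z, rx, ry, rz], ...]. A call has 1 to 8 rows; each row is the pose to reach, as a shift and turn from the pose commanded when the call began; what a row does not reach only later rows make up. Full scale, the value 1, is 80 mm for a shift and 90 degrees for a turn. A row lasts 1/8 s, in which the tool goes at most 62.5 mm and 10.7 degrees, less where a joint would pass 70% of its speed; a pose out of reach is approached as far as the arm can. A call with a number of a shift or a turn outside -1 to 1 is refused whole. A call with a gripper value outside its range is refused whole. "jaw" is the opening, from -1 (shut) to 1 (fully open), set as the call begins (left out, the last holds). The fingers move at their own pace and stop on an object; the grip force is fixed at half the most. Time passes only in rows, so rows that repeat a pose let the fingers close. It gives the time, the measured TCP pose, the force, the opening and the grip force at its end, in the units of the state.
- arm.get_obs(): the state, without advancing time (a new reading comes with each control period).
- arm.read_camera(name): name is "scene" or "top"; returns a dict with "pixels" (384x512x3 uint8, red, green, blue), "camera_matrix" (3x3 intrinsics, pixels), "position" and "rotation" of the camera in the world. Camera axes: x right, y down, z forward; pixel columns grow to the right and rows downward; lengths in m; the calibration is good to about 2 mm. A picture is of the moment at which its call begins. There is no depth.
- arm.sign_off(): hands the job in; it is judged then, once.
The state is a dict: "clock": time; "joint_pos": joint angles; "dq": joint speeds; "joint_torque": joint torques, N m; "tcp_pos": TCP position; "ee_rot": TCP orientation; "ft_force": force on the tool from outside, world axes, zero at the start; "wrist_torque": the same for the moment, N m; "grip_width": opening from 0.0 (shut) to 1.0 (fully open); "grip_force": force on a finger pad.
Only numpy, scipy, OpenCV 4.12 (cv2) and the standard library are available. Lean on these libraries where they do the work, as an engineer would, in place of code of your own. Each camera call takes 0.05 s, during which the arm holds its last target. There are 200 camera calls.

## Working session

There is one attempt and no reset: what is moved stays moved. The work goes in short steps, Python scripts to look and compute and a tool call to move; the robot and the scene stay as the last step left them, time stands still between calls to the robot, and variables do not carry over. Pictures are saved under pics/ and viewed, at most 10 in all, crops included, and the job is handed in when it is done.

Besides the shell and the picture viewer there is one more tool, called after "Emit:" as a command line: name --pt "numbers of a row" for each row, then --argument value for the rest. jog_arm: Moves the arm, as the interface text tells. Shift numbers are shares of 80 mm and turn numbers shares of 90 degrees, none past 1 either way. Its arguments: {"type":"object","properties":{"motion":{"type":"array"},"jaw":{"type":"number"}},"required":["motion"]}

```bash
mkdir -p pics; cat > h.py <<'E'
import numpy as np, cv2
from cell import arm
def shot(n,fn=None):
    c=arm.read_camera(n)
    if fn: cv2.imwrite('pics/'+fn,c['pixels'][:,:,::-1])
    return c
def ray(c,u,v):
    K=np.array(c['camera_matrix']);d=np.array(c['rotation'])@np.linalg.solve(K,[u,v,1.]);return np.array(c['position']),d/np.linalg.norm(d)
def onz(c,u,v,z):
    p,d=ray(c,u,v);return p+d*(z-p[2])/d[2]
def tri(c1,a,c2,b):
    p,d=ray(c1,*a);q,e=ray(c2,*b)
    s=np.linalg.lstsq(np.c_[d,-e],q-p,rcond=None)[0]
    x,y=p+s[0]*d,q+s[1]*e
    return (x+y)/2,np.linalg.norm(x-y)
def proj(c,X):
    K=np.array(c['camera_matrix']);x=K@(np.array(c['rotation']).T@(np.array(X)-c['position']));return x[:2]/x[2]
E
python3 - <<'E'
from h import *
np.set_printoptions(precision=4,suppress=True)
a=shot('scene','s1.png');b=shot('top','t1.png')
for c in(a,b):print(c['camera_matrix'],c['position'],c['rotation'])
print(arm.get_obs())
E
```

```text
[[450.882    0.     254.7927]
 [  0.     450.882  185.8617]
 [  0.       0.       1.    ]] [-0.4083  0.8177  0.6969] [[-0.6997 -0.2755  0.6592]
 [-0.7143  0.2893 -0.6372]
 [-0.0152 -0.9167 -0.3992]]
[[485.9514   0.     250.8493]
 [  0.     485.9514 198.3227]
 [  0.       0.       1.    ]] [ 0.3313 -0.033   1.626 ] [[ 0.0046 -0.9957  0.0923]
 [-1.     -0.0042  0.0045]
 [-0.0041 -0.0923 -0.9957]]
{'clock': 0.1, 'joint_pos': array([-1.4735,  0.5284,  1.4338, -0.    ,  1.1814, -0.1785]), 'dq': array([ 0.0003, -0.003 , -0.0037,  0.0007,  0.0007, -0.0014]), 'joint_torque': array([  0.0003, -44.0984, -17.715 ,   0.0636,   0.0534,  -0.    ]), 'tcp_pos': array([ 0.1702, -0.6011,  0.4039]), 'ee_rot': array([[ 0.9622,  0.2723, -0.0002],
       [ 0.2723, -0.9622,  0.002 ],
       [ 0.0004, -0.0019, -1.    ]]), 'ft_force': array([ 0.308 ,  0.2402, -0.3778]), 'wrist_torque': array([-0.0038, -0.0154,  0.0298]), 'grip_force': 0.0, 'grip_width': 1.000404631070684}
```

View pics/s1.png

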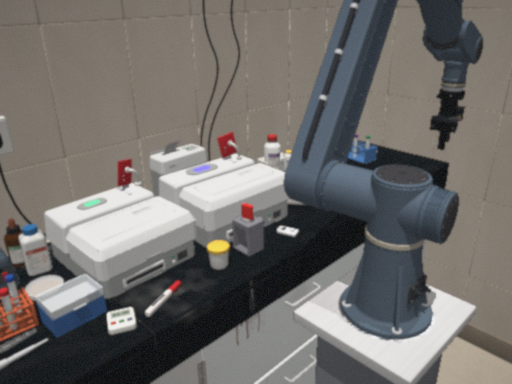

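View pics/t1.png

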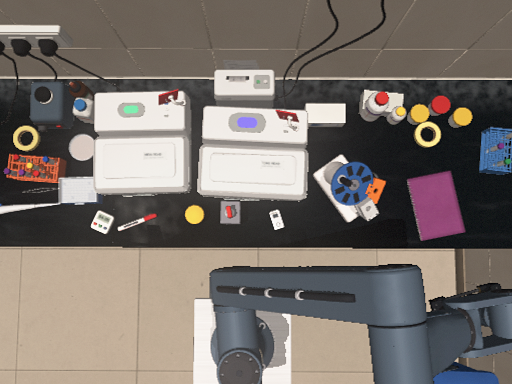

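The scene view shows the stand with the pin at (247,230), and the arm hides the mixer. In the top view, the stand is at (230,212), the mixer disc at about (352,184), the orange ear at (375,188) and the fork at (368,210).

```bash
python3 - <<'E'
from h import *
np.set_printoptions(precision=4,suppress=True)
a=shot('scene');b=shot('top')
A=cv2.resize(b['pixels'][145:230,305:395],None,fx=6.5,fy=6.5,interpolation=cv2.INTER_CUBIC)
cv2.imwrite('pics/t1c.png',A[:,:,::-1])
S=cv2.resize(a['pixels'][195:260,215:275],None,fx=8,fy=8,interpolation=cv2.INTER_CUBIC)
cv2.imwrite('pics/s1c.png',S[:,:,::-1])
def blob(c,f,box):
    u0,v0,u1,v1=box;h=cv2.cvtColor(c['pixels'],cv2.COLOR_RGB2HSV).astype(int)
    m=np.zeros(h.shape[:2],bool);m[v0:v1,u0:u1]=f(h)[v0:v1,u0:u1]
    v,u=np.nonzero(m);return m,u,v
red=lambda h:((h[...,0]<6)|(h[...,0]>172))&(h[...,1]>150)&(h[...,2]>90)
ora=lambda h:(h[...,0]>=6)&(h[...,0]<20)&(h[...,1]>150)&(h[...,2]>90)
blue=lambda h:(h[...,0]>100)&(h[...,0]<120)&(h[...,1]>130)&(h[...,2]>60)
for n,c,f,box in(('redS',a,red,(225,195,270,240)),('redT',b,red,(215,198,245,225)),('ora',b,ora,(305,145,395,230)),('blue',b,blue,(305,145,395,230))):
    m,u,v=blob(c,f,box);pts=np.c_[u,v].astype(np.float32)
    print(n,len(u),u.mean(),v.mean(),cv2.minAreaRect(pts),u.min(),u.max(),v.min(),v.max())
    if n=='blue':print(cv2.fitEllipse(cv2.convexHull(pts)))
print(proj(a,[.48,-.34,.15]))
print(onz(b,350,186,.15),onz(b,230,212,.14))
E
```

```text
redS 132 246.91666666666666 210.82575757575756 ((247.0, 211.0), (14.0, 10.0), 90.0) 242 252 204 218
redT 47 228.74468085106383 211.2127659574468 ((228.66217041015625, 211.4729766845703), (11.343530654907227, 4.1099748611450195), 80.53767395019531) 226 231 206 217
ora 293 375.7849829351536 189.24914675767917 ((374.6120910644531, 189.40518188476562), (14.837628364562988, 24.68561363220215), 23.198589324951172) 366 385 177 203
blue 829 351.8009650180941 182.22074788902293 ((352.0, 183.0), (42.0, 40.0), 90.0) 332 372 162 204
((351.9513854980469, 182.80873107910156), (38.653751373291016, 45.539649963378906), 36.36398696899414)
[317.2963 162.9563]
[ 0.5073 -0.329   0.15  ] [0.4268 0.0374 0.14  ]
```

View pics/t1c.png

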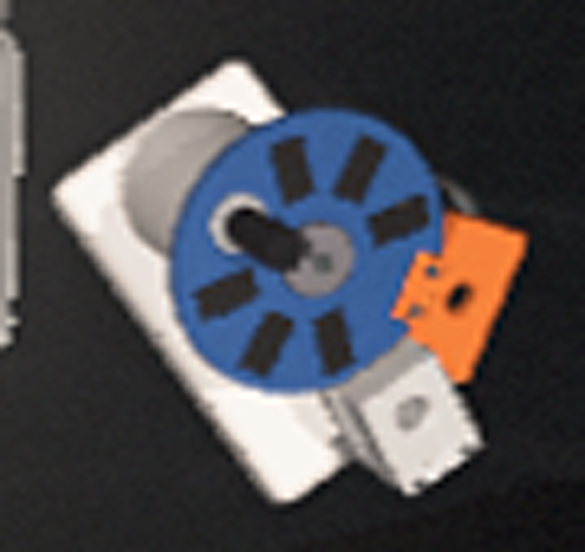

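View pics/s1c.png

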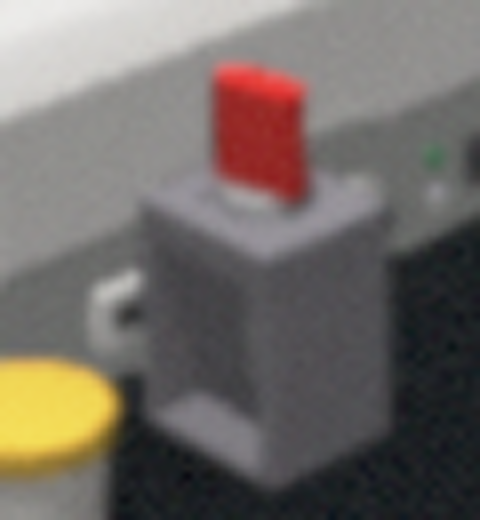

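In the top crop, the hub cap centre is at about px (354.1,184.9), the fork hole mouth at (368.0,208.0) and the ear hole at (375.2,190.3). The post's base is at about (341.5,179) and its top at about (350,185). The scene crop shows the pin upright in the stand, with its red handle spanning rows 204–218.

```bash
cat > m.py <<'E'
from h import *
from scipy.optimize import least_squares
def frame(psi):
    f=np.array([np.cos(psi),np.sin(psi),0]);k=np.array([0,0,1.])
    a=.5*f+.75**.5*k;fx=-.75**.5*f+.5*k
    return a,fx,np.cross(a,fx)
def pts(q):
    x,y,z,psi,e=q;a,fx,fy=frame(psi);H=np.array([x,y,z])
    return H,H+.01*a,H+.027*a-.088*fx,H-.088*(np.cos(e)*fx+np.sin(e)*fy)
def fit(obs,q0,zfix=None):  # obs: (cam,idx,u,v)
    def r(q):
        P=pts(q);o=[]
        for c,i,u,v in obs:o+=list(proj(c,P[i])-[u,v])
        if zfix:o.append((q[2]-zfix)*1e4)
        return o
    return least_squares(r,q0)
E
python3 - <<'E'
from m import *
np.set_printoptions(precision=4,suppress=True)
b=shot('top')
obs=[(b,1,354.1,184.9),(b,2,368,208),(b,3,375.2,190.3)]
for zf in(.15,None):
    s=fit(obs,[.5,-.33,.15,-2.6,.8],zf);print(s.x,s.fun)
    a,fx,fy=frame(s.x[3]);print('a',a,'fx',fx,pts(s.x))
    H=pts(s.x)[0]
for e in(.5,.7,.9,1.1):
    P=H+.045*(np.cos(e)*fx+np.sin(e)*fy);print(e,proj(b,P),proj(b,P+.05*a))
for z in(.13,.144):print(onz(b,228.7,211.3,z))
E
```

```text
[ 0.5143 -0.3358  0.15   -2.5193  0.6736] [-0.3628 -0.1837  0.1338  0.0875  0.2374  0.0983 -0.0006]
a [-0.4063 -0.2915  0.866 ] fx [0.7037 0.5048 0.5   ] (array([ 0.5143, -0.3358,  0.15  ]), array([ 0.5102, -0.3387,  0.1587]), array([ 0.4414, -0.3881,  0.1294]), array([ 0.4979, -0.4151,  0.1156]))
[ 0.5177 -0.3437  0.1162 -2.525   0.6849] [-0.0883  0.0548 -0.0379 -0.1078  0.1291  0.0529]
a [-0.4079 -0.2891  0.866 ] fx [0.7065 0.5008 0.5   ] (array([ 0.5177, -0.3437,  0.1162]), array([ 0.5136, -0.3466,  0.1248]), array([ 0.4445, -0.3956,  0.0955]), array([ 0.5017, -0.4233,  0.0821]))
0.5 [341.6119 178.2003] [349.1552 183.0413]
0.7 [340.3592 180.8302] [347.8545 185.7466]
0.9 [339.5983 183.5797] [347.0574 188.5726]
1.1 [339.3578 186.3356] [346.7942 191.4031]
[0.4295 0.0419 0.13  ]
[0.4286 0.0412 0.144 ]
```

Emit:
jog_arm --pt "0.5 0.45 0.1 0.065 -0.09 0" --pt "0.98 0.9 0.1 0.1 -0.135 0"

```text
clock: 0.5
tcp_pos: [0.249, -0.5292, 0.4131]
ee_rot: [[0.936, 0.281, 0.213], [0.251, -0.955, 0.156], [0.247, -0.092, -0.965]]
ft_force: [0.6, -0.9, -0.2]
grip_width: 1.0
grip_force: 0.0
```

Emit:
jog_arm --pt "0.5 0.45 0.1 0.065 -0.09 0" --pt "0.98 0.9 0.1 0.095 -0.135 0"

```text
clock: 0.75
tcp_pos: [0.328, -0.4566, 0.4212]
ee_rot: [[0.859, 0.31, 0.408], [0.198, -0.935, 0.293], [0.472, -0.171, -0.865]]
ft_force: [0.2, 0.1, -0.8]
grip_width: 1.004
grip_force: 0.0
```

Emit:
jog_arm --pt "0.5 0.45 0.1 0 0 0" --pt "0.98 0.9 0.1 0 0 0" --pt "0.98 0.9 0.1 0 0 0"

```text
clock: 1.12
tcp_pos: [0.4073, -0.3823, 0.4288]
ee_rot: [[0.859, 0.316, 0.403], [0.204, -0.933, 0.296], [0.47, -0.172, -0.866]]
ft_force: [0.4, -0.6, 0.5]
grip_width: 0.999
grip_force: 0.0
```

```bash
python3 - <<'E'
from m import *
np.set_printoptions(precision=4,suppress=True)
a=shot('scene');o=arm.get_obs();print(o['clock'],o['tcp_pos'],o['ee_rot'],o['joint_pos'])
H=pts([ 0.5143,-0.3358,0.15,-2.5193,0.6736])
for p in H:print(proj(a,p))
S=cv2.resize(a['pixels'][125:205,260:360],None,fx=7,fy=7,interpolation=cv2.INTER_CUBIC)
cv2.imwrite('pics/s2c.png',S[:,:,::-1])
E
```

```text
1.175 [ 0.4063 -0.3839  0.4288] [[ 0.8596  0.3134  0.4035]
 [ 0.2026 -0.9341  0.2939]
 [ 0.4691 -0.1708 -0.8665]] [-1.0698  0.4188  1.6109  0.5513  1.2382  0.0033]
[308.7031 160.871 ]
[310.239  158.5837]
[334.6361 167.683 ]
[326.0861 165.3541]
```

View pics/s2c.png

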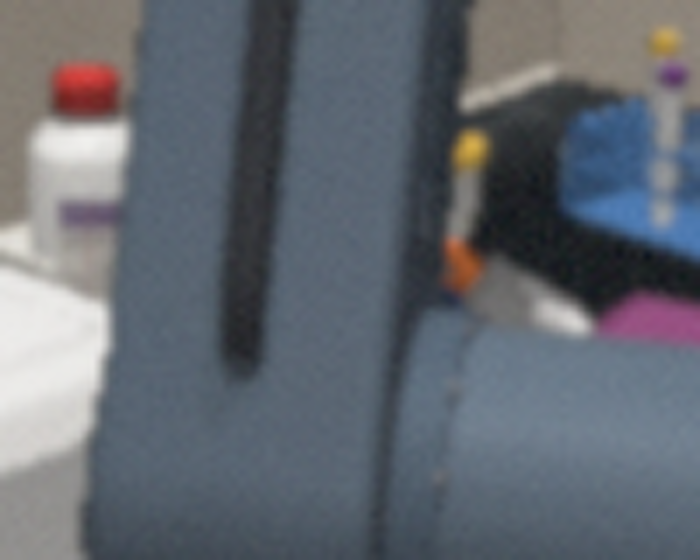

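The arm's shoulder hides most of the mixer in this view: only the orange ear's corner shows, at about px (326,162) where (326,165) was predicted. I'll go to the post on the top-view fit, which agrees with the given sizes, and check it by contact.

Emit:
jog_arm --pt "0.12 0.09 -0.25 0 0 0" --pt "0.24 0.18 -0.5 0 0 0" --pt "0.36 0.26 -0.75 0 0 0" --pt "0.46 0.33 -1 0 0 0" --pt "0.46 0.33 -1 0 0 0"

```text
clock: 1.8
tcp_pos: [0.4415, -0.3595, 0.3472]
ee_rot: [[0.861, 0.309, 0.403], [0.198, -0.935, 0.295], [0.468, -0.174, -0.866]]
ft_force: [0.2, -0.7, -0.1]
grip_width: 1.003
grip_force: 0.0
```

Emit:
jog_arm --pt "0.04 0.03 -0.09 0 0 0" --pt "0.04 0.03 -0.09 0 0 0"

```text
clock: 2.05
tcp_pos: [0.4452, -0.357, 0.3417]
ee_rot: [[0.86, 0.31, 0.405], [0.199, -0.935, 0.292], [0.469, -0.171, -0.866]]
ft_force: [-0.2, 0.2, 0.9]
grip_width: 0.997
grip_force: 0.0
```

Emit:
jog_arm --pt "0 0 0 0 0 0" --pt "0 0 0 0 0 0" --pt "0 0 0 0 0 0" --pt "0 0 0 0 0 0" --pt "0 0 0 0 0 0" --pt "0 0 0 0 0 0" --jaw -1

```text
clock: 2.8
tcp_pos: [0.4454, -0.3565, 0.3415]
ee_rot: [[0.86, 0.31, 0.405], [0.2, -0.935, 0.293], [0.469, -0.171, -0.866]]
ft_force: [0.9, -0.5, -0.7]
grip_width: 0.403
grip_force: 0.0
```

```bash
python3 - <<'E'
from m import *
np.set_printoptions(precision=4,suppress=True)
b=shot('top');o=arm.get_obs();print(o['clock'],o['tcp_pos'],o['ee_rot'],o['joint_pos'],o['grip_width']*87,o['grip_force'],o['ft_force'],o['wrist_torque'])
P=[.5143,-.3358,.15];a,fx,fy=frame(-2.5193)
w=np.array(o['tcp_pos'])-P+.164*o['ee_rot'][:,2];print('grasp',w@fx,w@fy,w@a,np.arctan2(w@fy,w@fx))
S=cv2.resize(b['pixels'][145:230,305:395],None,fx=6.5,fy=6.5,interpolation=cv2.INTER_CUBIC)
cv2.imwrite('pics/t2c.png',S[:,:,::-1])
E
```

```text
2.85 [ 0.4454 -0.3565  0.3415] [[ 0.8601  0.3103  0.4048]
 [ 0.1996 -0.9351  0.2927]
 [ 0.4694 -0.171  -0.8663]] [-0.9822  0.5446  1.68    0.6202  1.0332 -0.0446] 30.985708325225897 0.0 [-0.6582 -0.2579  0.138 ] [-0.1386  0.2004  0.014 ]
grasp 0.03675344858048137 0.02359495487948653 0.03588338640192639 0.5707161191683687
```

View pics/t2c.png

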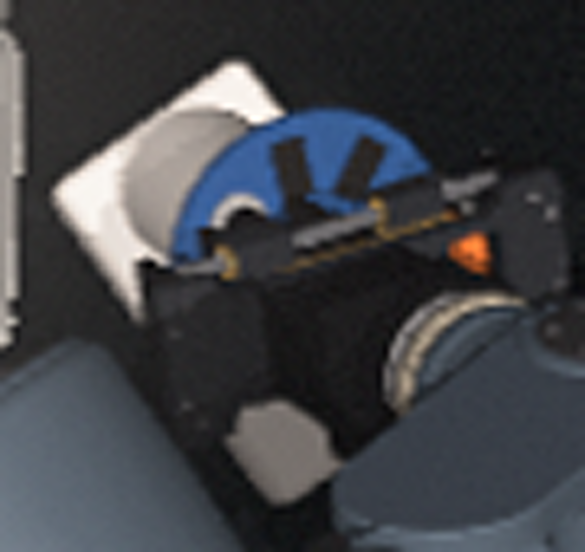

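The gripper sits over the post, whose base ring shows at crop (240,210), and the fingers are still closing at 31 mm.

Emit:
jog_arm --pt "0 0 0 0 0 0" --pt "0 0 0 0 0 0" --pt "0 0 0 0 0 0"

```text
clock: 3.22
tcp_pos: [0.4454, -0.3563, 0.3415]
ee_rot: [[0.86, 0.311, 0.405], [0.199, -0.935, 0.294], [0.469, -0.172, -0.866]]
ft_force: [-1.2, 0.6, 2.0]
grip_width: 0.221
grip_force: 30.0
```

```bash
cat > st.py <<'E'
from m import *
np.set_printoptions(precision=4,suppress=True)
o=arm.get_obs();R=o['ee_rot']
P=[.5143,-.3358,.15];a,fx,fy=frame(-2.5193)
print(o['clock'],o['tcp_pos'],'w',o['grip_width']*87,o['grip_force'],'F(fx,fy,a)',o['ft_force']@np.c_[fx,fy,a],'T',o['wrist_torque'])
w=np.array(o['tcp_pos'])-P+.164*R[:,2];print('grasp fx fy a',w@fx,w@fy,w@a,'th',np.arctan2(w@fy,w@fx),'y.fx,y.fy',R[:,1]@fx,R[:,1]@fy,'q',o['joint_pos'])
E
python3 st.py
```

```text
3.225 [ 0.4454 -0.3563  0.3415] w 19.241486460887945 29.972050040960312 F(fx,fy,a) [0.4361 1.2446 2.0366] T [0.023  0.2265 0.1145]
grasp fx fy a 0.036900892144895676 0.023991375947763783 0.03586680847543247 th 0.5764856315241126 y.fx,y.fy -0.3393489787234545 -0.9406573046704629 q [-0.9821  0.5445  1.6804  0.6204  1.0339 -0.0445]
```

```bash
cat > turn.py <<'E'
from m import *
import sys
np.set_printoptions(precision=3,suppress=True)
def rows(t0,ds,psi=-2.5193,r=.045):
    a,fx,fy=frame(psi)
    for d in ds:
        s=r*((np.cos(t0+d)-np.cos(t0))*fx+(np.sin(t0+d)-np.sin(t0))*fy)
        print(round(d,3),np.r_[s/.08,d*a/(np.pi/2)])
if __name__=='__main__':rows(float(sys.argv[1]),eval(sys.argv[2]))
E
python3 turn.py .576 "np.linspace(0,-.674,8)[1:]"
```

```text
-0.096 [ 0.046 -0.024  0.014  0.025  0.018 -0.053]
-0.193 [ 0.091 -0.053  0.025  0.05   0.036 -0.106]
-0.289 [ 0.133 -0.085  0.034  0.075  0.054 -0.159]
-0.385 [ 0.173 -0.122  0.04   0.1    0.071 -0.212]
-0.481 [ 0.21  -0.161  0.044  0.125  0.089 -0.265]
-0.578 [ 0.243 -0.204  0.045  0.149  0.107 -0.319]
-0.674 [ 0.273 -0.249  0.044  0.174  0.125 -0.372]
```

Emit:
jog_arm --pt "0.046 -0.024 0.014 0.025 0.018 -0.053" --pt "0.091 -0.053 0.025 0.05 0.036 -0.106" --pt "0.133 -0.085 0.034 0.075 0.054 -0.159" --pt "0.173 -0.122 0.04 0.1 0.071 -0.212" --pt "0.173 -0.122 0.04 0.1 0.071 -0.212"

```text
clock: 3.85
tcp_pos: [0.459, -0.366, 0.3446]
ee_rot: [[0.914, -0.034, 0.405], [-0.165, -0.941, 0.295], [0.371, -0.336, -0.865]]
ft_force: [-3.5, 0.6, 2.4]
grip_width: 0.22
grip_force: 30.0
```

```bash
python3 st.py
```

```text
3.85 [ 0.459  -0.366   0.3446] w 19.147432779797597 29.981566476635635 F(fx,fy,a) [-0.9955  2.5554  3.315 ] T [0.1566 0.5953 0.0756]
grasp fx fy a 0.043324465842400225 0.008265083836423097 0.03585341056536208 th 0.18850669415750348 y.fx,y.fy -0.6668536795531275 -0.7451809532829988 q [-0.9718  0.5588  1.636   0.6134  1.055   0.3667]
```

Emit:
jog_arm --pt "0.037 -0.039 0.004 0.025 0.018 -0.053" --pt "0.07 -0.082 0.005 0.049 0.036 -0.107" --pt "0.1 -0.127 0.004 0.074 0.054 -0.16" --pt "0.1 -0.127 0.004 0.074 0.054 -0.16"

```text
clock: 4.35
tcp_pos: [0.4668, -0.376, 0.345]
ee_rot: [[0.866, -0.293, 0.405], [-0.427, -0.855, 0.294], [0.26, -0.428, -0.866]]
ft_force: [-4.2, 2.7, 3.2]
grip_width: 0.22
grip_force: 30.0
```

```bash
python3 st.py
```

```text
4.35 [ 0.4668 -0.376   0.345 ] w 19.161685290310228 29.99242546968162 F(fx,fy,a) [0.0156 4.6876 3.7177] T [0.4029 0.7237 0.251 ]
grasp fx fy a 0.04390865426235836 -0.0044617184491829035 0.035869971776524005 th -0.10126606519456946 y.fx,y.fy -0.8515070352344314 -0.5243388349296794 q [-0.9703  0.5725  1.6038  0.6076  1.0687  0.6691]
```

Emit:
jog_arm --pt "0 0 0 0 0 0" --pt "0 0 0 0 0 0" --pt "0 0 0 0 0 0" --jaw 0.1

```text
clock: 4.72
tcp_pos: [0.4675, -0.3768, 0.3451]
ee_rot: [[0.865, -0.294, 0.407], [-0.428, -0.856, 0.291], [0.262, -0.426, -0.866]]
ft_force: [0.3, -0.2, -0.1]
grip_width: 0.475
grip_force: 0.0
```

Emit:
jog_arm --pt "-0.2 -0.15 0.45 0 0 0" --pt "-0.45 -0.33 1 0 0 0"

```text
clock: 4.97
tcp_pos: [0.4312, -0.4029, 0.4249]
ee_rot: [[0.866, -0.294, 0.405], [-0.428, -0.855, 0.294], [0.26, -0.428, -0.866]]
ft_force: [0.6, -0.8, 1.5]
grip_width: 0.544
grip_force: 0.0
```

```bash
python3 - <<'E'
from m import *
np.set_printoptions(precision=4,suppress=True)
a=shot('scene');b=shot('top')
def red(c,box):
    u0,v0,u1,v1=box;p=c['pixels'].astype(float);w=np.clip(p[...,0]-np.maximum(p[...,1],p[...,2])-40,0,None)
    m=np.zeros_like(w);m[v0:v1,u0:u1]=w[v0:v1,u0:u1];return m
for n,c,box in(('S',a,(225,195,270,240)),('T',b,(215,198,245,225))):
    w=red(c,box);v,u=np.nonzero(w);W=w[v,u]
    mu=np.array([np.average(u,weights=W),np.average(v,weights=W)]);C=np.cov(np.c_[u,v].T,aweights=W)
    e,V=np.linalg.eigh(C);print(n,mu,np.sqrt(12*e),V[:,1])
    if n=='T':
        T=mu;p0=onz(c,*(mu-4*V[:,1]),.144);p1=onz(c,*(mu+4*V[:,1]),.144);d=p1-p0;print('width dir',d/np.linalg.norm(d),np.degrees(np.arctan2(d[1],d[0])))
    else:
        for r in range(202,222):print(r,int(w[r].max()),end=' ')
        print()
        S=mu
print('centroid tri',tri(a,S,b,T))
for v in(204,205,206):print(v,tri(a,(247.3,v),b,T))
S=cv2.resize(b['pixels'][195:230,210:250],None,fx=8,fy=8,interpolation=cv2.INTER_CUBIC)
M=cv2.resize(b['pixels'][145:230,305:395],None,fx=6,fy=6,interpolation=cv2.INTER_CUBIC)
im=np.zeros((510,870,3),np.uint8);im[:280,:320]=S;im[:,330:]=M
cv2.imwrite('pics/t3.png',im[:,:,::-1][:,:870][:, :])
cv2.imwrite('pics/t3.png',cv2.resize(im,(800,469))[:,:,::-1])
E
```

```text
S [246.9975 209.8359] [ 9.7087 15.2905] [0.1993 0.9799]
202 0 203 70 204 116 205 127 206 125 207 105 208 79 209 75 210 73 211 73 212 73 213 74 214 71 215 69 216 71 217 66 218 59 219 35 220 0 221 0 
T [228.5825 211.342 ] [ 4.1888 11.2185] [0.178 0.984]
width dir [-0.9825 -0.1863  0.    ] -169.26314267974556
centroid tri (array([0.429 , 0.0418, 0.1266]), np.float64(0.001851051065844071))
204 (array([0.4279, 0.0409, 0.1449]), np.float64(0.0016057291200357693))
205 (array([0.428 , 0.041 , 0.1418]), np.float64(0.0017929754461042805))
206 (array([0.4281, 0.0411, 0.1387]), np.float64(0.001980601690298199))
```

View pics/t3.png

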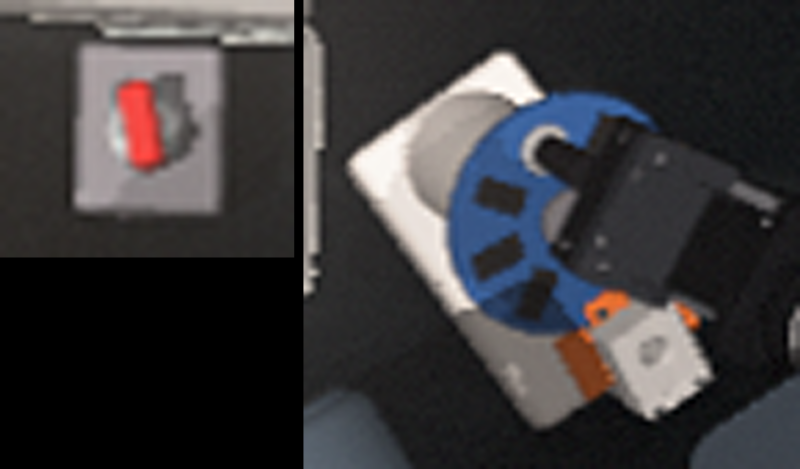

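The disc now has the ear under the fork, showing orange on both sides of the jaw. The pin's red handle is at px (228.6,211.3), with its top at z≈0.143 (0.144 expected) and its width direction about 10.7° from world x.

```bash
python3 - <<'E'
from m import *
from scipy.spatial.transform import Rotation as Ro
np.set_printoptions(precision=4,suppress=True)
o=arm.get_obs();print(o['tcp_pos'])
y=np.array([.1863,-.9825,0]);z=np.array([0,0,-1.]);T=np.c_[np.cross(y,z),y,z]
d=Ro.from_matrix(T@o['ee_rot'].T).as_rotvec();print(d/(np.pi/2),np.degrees(np.linalg.norm(d)))
print(np.array([.4285,.041,.39])-o['tcp_pos'],)
E
```

```text
[ 0.431  -0.4054  0.43  ]
[-0.2632  0.2119  0.3637] 44.68102612859998
[-0.0025  0.4464 -0.04  ]
```

Emit:
jog_arm --pt "0 0.46 0 -0.053 0.042 0.073" --pt "0 0.93 0 -0.088 0.0706 0.1212"

```text
clock: 5.32
tcp_pos: [0.4311, -0.3279, 0.4245]
ee_rot: [[0.954, -0.16, 0.254], [-0.22, -0.948, 0.229], [0.204, -0.274, -0.94]]
ft_force: [-0.5, 0.0, 1.3]
grip_width: 0.551
grip_force: 0.0
```

Emit:
jog_arm --pt "0 0.46 0 -0.053 0.042 0.073" --pt "0 0.93 0 -0.088 0.0706 0.1212"

```text
clock: 5.58
tcp_pos: [0.4313, -0.2527, 0.4245]
ee_rot: [[0.994, 0.005, 0.112], [-0.01, -0.991, 0.13], [0.112, -0.131, -0.985]]
ft_force: [-0.3, -0.4, -0.2]
grip_width: 0.552
grip_force: 0.0
```

Emit:
jog_arm --pt "0 0.46 0 -0.053 0.042 0.073" --pt "0 0.93 0 -0.088 0.0706 0.1212"

```text
clock: 5.82
tcp_pos: [0.4313, -0.1782, 0.4245]
ee_rot: [[0.982, 0.186, -0.011], [0.186, -0.982, 0.002], [-0.011, -0.004, -1.0]]
ft_force: [-0.3, 0.4, -0.4]
grip_width: 0.548
grip_force: 0.0
```

Emit:
jog_arm --pt "0 0.46 -0.05 0 0 0" --pt "0 0.93 -0.1 0 0 0"

```text
clock: 6.08
tcp_pos: [0.4313, -0.1037, 0.4165]
ee_rot: [[0.983, 0.184, -0.01], [0.184, -0.983, 0.004], [-0.009, -0.006, -1.0]]
ft_force: [0.6, 0.3, -0.1]
grip_width: 0.547
grip_force: 0.0
```

Emit:
jog_arm --pt "0 0.46 -0.1 0 0 0" --pt "0 0.93 -0.2 0 0 0"

```text
clock: 6.32
tcp_pos: [0.4312, -0.0294, 0.4005]
ee_rot: [[0.983, 0.183, -0.01], [0.183, -0.983, 0.004], [-0.009, -0.006, -1.0]]
ft_force: [0.1, 0.3, 0.2]
grip_width: 0.547
grip_force: 0.0
```

Emit:
jog_arm --pt "0 0.46 -0.1 0 0 0" --pt "0 0.93 -0.2 0 0 0" --pt "0 0.93 -0.2 0 0 0" --jaw 0.1

```text
clock: 6.7
tcp_pos: [0.4304, 0.0457, 0.3841]
ee_rot: [[0.982, 0.188, -0.012], [0.188, -0.982, 0.005], [-0.011, -0.007, -1.0]]
ft_force: [0.2, -0.3, -0.2]
grip_width: 0.551
grip_force: 0.0
```

```bash
python3 - <<'E'
from m import *
np.set_printoptions(precision=4,suppress=True)
a=shot('scene');b=shot('top');o=arm.get_obs();print(o['clock'],o['tcp_pos'],o['ee_rot'],o['joint_pos'],o['grip_width'])
A=a['pixels'][100:250,200:400];B=b['pixels'][145:230,305:395]
A=cv2.resize(A,(480,360),interpolation=cv2.INTER_CUBIC);B=cv2.resize(B,(320,302),interpolation=cv2.INTER_CUBIC)
im=np.zeros((360,800,3),np.uint8);im[:,:480]=A;im[:302,480:]=B
cv2.imwrite('pics/st4.png',im[:,:,::-1]);cv2.imwrite('pics/t4raw.png',b['pixels'][:,:,::-1])
E
```

```text
6.8 [0.4313 0.0437 0.3848] [[ 0.9828  0.1846 -0.0101]
 [ 0.1846 -0.9828  0.0035]
 [-0.0093 -0.0053 -0.9999]] [-0.1584  0.3048  1.9127  0.0023  0.9347  1.2253] 0.5489040752016852
```

View pics/st4.png

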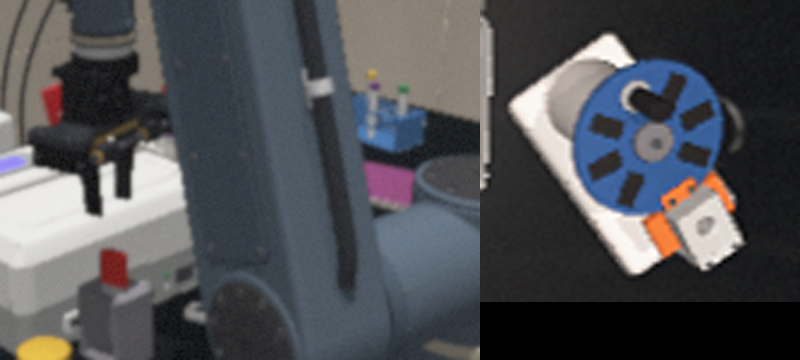

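Both fingers hover straddling the red handle (crop (113,265)). The top view shows orange on both sides of the fork jaw (crop (660,235) and (720,190)) and the fork hole at (707,226).

Emit:
jog_arm --pt "-0.01 -0.02 -0.3 0 0 0" --pt "-0.03 -0.03 -0.6 0 0 0" --pt "-0.03 -0.03 -0.9 0 0 0" --pt "-0.03 -0.03 -0.9 0 0 0"

```text
clock: 7.3
tcp_pos: [0.4288, 0.0401, 0.3121]
ee_rot: [[0.983, 0.181, -0.013], [0.181, -0.983, 0.004], [-0.012, -0.006, -1.0]]
ft_force: [0.1, 0.2, -0.6]
grip_width: 0.553
grip_force: 0.0
```

Emit:
jog_arm --pt "0 0 -0.15 0 0 0" --pt "0 0 -0.31 0 0 0" --pt "0 0 -0.31 0 0 0"

```text
clock: 7.68
tcp_pos: [0.4286, 0.0411, 0.2876]
ee_rot: [[0.983, 0.183, -0.012], [0.183, -0.983, 0.004], [-0.011, -0.006, -1.0]]
ft_force: [-0.6, 0.3, -0.1]
grip_width: 0.549
grip_force: 0.0
```

```bash
python3 - <<'E'
from m import *
np.set_printoptions(precision=4,suppress=True)
o=arm.get_obs();print(o['tcp_pos'],o['ft_force'])
b=shot('top');im=np.mean([b['pixels'].astype(float)]+[shot('top')['pixels'].astype(float) for _ in range(4)],0)
np.save('top.npy',im)
r,g,bl=im[...,0],im[...,1],im[...,2]
print(im[176:194,346:364].mean(2).astype(int) if 0 else '')
# hub: low saturation inside disc
sat=im.max(2)-im.min(2);V=im.max(2)
yy,xx=np.mgrid[:384,:512]
hub=((xx-353.5)**2+(yy-185)**2<64)&(sat<45)&(V>85);print('hub',hub.sum(),xx[hub].mean(),yy[hub].mean())
print('fork gray');print(im[200:217,360:377].mean(2).astype(int))
orw=np.clip((r-bl-40)/120,0,1)*((xx>350)&(xx<395)&(yy>185)&(yy<222))
print('orange');print((orw[188:220,350:384]*9).astype(int))
E
```

```text
[0.4286 0.0411 0.2876] [-0.6034  0.3307 -0.1412]

hub 105 353.1714285714286 184.42857142857142
fork gray
[[145 146 150 155 155 154 153 151 156 163 184 214 183 143 148 186 121]
 [135 152 154 156 155 155 154 157 184 214 221 219 185 150 141 156  99]
 [140 159 158 157 157 157 165 187 216 219 218 217 219 155 132 151 100]
 [158 157 155 154 157 166 208 221 222 218 216 216 218 185 154 144  95]
 [155 154 153 154 180 211 220 219 220 221 218 217 216 220 156  80  44]
 [155 157 163 184 209 216 217 217 213 213 215 217 217 218 179  97  25]
 [157 183 215 222 218 217 210 186 150 129 168 208 217 216 221 164  67]
 [171 212 219 219 218 215 162 145 153 138 154 201 216 216 218 173  90]
 [143 204 217 216 218 203 166 157 160 150 181 217 218 215 216 222 165]
 [104 189 218 216 218 207 160 145 156 163 211 224 220 215 216 218 172]
 [108 143 203 217 216 211 163 137 153 189 225 224 219 217 216 216 221]
 [113 102 188 217 215 218 208 187 206 220 218 216 218 217 215 215 219]
 [119  99 142 203 217 216 217 216 216 215 214 215 217 218 216 219 221]
 [137 114 101 188 217 214 215 215 214 215 214 214 216 219 220 219 173]
 [151 129 103 141 202 216 215 215 215 214 214 214 215 224 228 189 113]
 [133 141 126 105 188 218 215 215 216 214 211 213 223 227 228 231 155]
 [ 50  95 125 117 143 197 215 214 215 217 198 215 227 220 223 138  19]]
orange
[[0 0 0 ... 0 0 0]
 [0 0 0 ... 0 0 0]
 [0 0 0 ... 0 0 0]
 ...
 [0 0 0 ... 0 0 0]
 [0 0 0 ... 0 0 0]
 [0 0 0 ... 0 0 0]]
```

Emit:
jog_arm --pt "0 0 0 0 0 0" --pt "0 0 0 0 0 0" --pt "0 0 0 0 0 0" --pt "0 0 0 0 0 0" --pt "0 0 0 0 0 0" --pt "0 0 0 0 0 0" --jaw -1

```text
clock: 8.68
tcp_pos: [0.4291, 0.0409, 0.2883]
ee_rot: [[0.983, 0.183, -0.01], [0.183, -0.983, 0.003], [-0.009, -0.005, -1.0]]
ft_force: [0.1, -2.9, -1.0]
grip_width: 0.159
grip_force: 30.0
```

```bash
python3 - <<'E'
from m import *
np.set_printoptions(precision=4,suppress=True,linewidth=200,threshold=5000)
o=arm.get_obs();print(o['tcp_pos'],o['ft_force'],o['grip_width']*87,o['grip_force'])
im=np.load('top.npy');b=shot('top');r,g,bl=im[...,0],im[...,1],im[...,2]
yy,xx=np.mgrid[:384,:512];G=im.mean(2)
w=np.clip(216-G,0,90)*(((xx-368)**2+(yy-208)**2)<=4.3**2);w[w<15]=0
fh=np.array([(w*xx).sum(),(w*yy).sum()])/w.sum();print('fork hole',fh,'area px',w.sum()/65)
dot=G[180:190,348:360];print(dot.astype(int))
blue=((bl-r>45)&(bl>80)&(xx>325)&(xx<380)&(yy>155)&(yy<210)).astype(np.uint8)
h=cv2.convexHull(cv2.findContours(cv2.resize(blue*255,None,fx=1,fy=1),0,1)[0][0]);print('disc',cv2.fitEllipse(h))
w=np.clip((r-bl-40)/120,0,1)
print((w[186:218,350:382]*9).astype(int))
E
```

```text
[0.4291 0.0409 0.2883] [ 0.089  -2.9392 -0.9758] 13.809347828163594 29.962294263532385
fork hole [367.8729 207.9856] area px 20.07487179487179
[[104 104  99 103 124 131 136 134 129 109 100 102]
 [104  96 106 128 136 134 133 134 133 132 108  99]
 [ 96 101 132 138 134 133 132 132 131 132 110 100]
 [102 118 134 135 133 131 127 128 131 131 131 116]
 [ 90 128 136 133 133 112  86  97 124 130 130 116]
 [ 94 127 136 134 123  94  85  86 118 130 129 114]
 [ 94 125 135 133 133 111  95  92 117 130 115 107]
 [ 88 119 135 133 132 132 126 128 130 129  98  95]
 [ 87 101 126 132 132 130 130 130 126 112 103 104]
 [105  87 106 123 128 129 128 129 105  96 101 104]]
disc ((351.85211181640625, 182.86473083496094), (39.33523178100586, 45.6492805480957), 37.85067367553711)
[[0 0 0 0 0 0 0 0 0 0 0 0 0 0 0 0 0 0 0 0 0 0 0 0 0 0 0 0 0 0 0 0]
 [0 0 0 0 0 0 0 0 0 0 0 0 0 0 0 0 0 0 0 0 0 0 0 0 0 0 0 0 0 0 0 0]
 [0 0 0 0 0 0 0 0 0 0 0 0 0 0 0 0 0 0 0 0 0 0 0 0 0 0 0 0 0 0 0 0]
 [0 0 0 0 0 0 0 0 0 0 0 0 0 0 0 0 0 0 0 0 0 0 0 0 0 0 0 0 0 0 0 0]
 [0 0 0 0 0 0 0 0 0 0 0 0 0 0 0 0 0 0 0 0 0 0 0 0 0 0 0 0 0 0 0 0]
 [0 0
[... 1104 characters left out ...]
 0 0 0 0 0 0 0 0 0 0 0 0 0 0]
 [0 3 9 9 9 9 9 9 2 0 0 0 0 0 0 0 0 0 0 0 0 0 0 0 0 0 0 0 0 0 0 0]
 [0 0 9 9 9 9 9 9 7 0 0 0 0 0 0 0 0 0 0 0 0 0 0 0 0 0 0 0 0 0 0 0]
 [0 0 3 9 9 9 9 9 9 3 0 0 0 0 0 0 0 0 0 0 0 0 0 0 0 0 0 0 0 0 0 0]
 [0 0 0 7 9 9 9 9 9 9 0 0 0 0 0 0 0 0 0 0 0 0 0 0 0 0 0 0 0 0 0 0]
 [0 0 0 4 9 9 9 9 9 9 7 0 0 0 0 0 0 0 0 0 0 0 0 0 0 0 0 0 0 0 0 0]
 [0 0 0 0 4 9 9 9 9 9 9 0 0 0 0 0 0 0 0 0 0 0 0 0 0 0 0 0 0 0 0 0]
 [0 0 0 0 1 9 9 9 9 9 9 4 0 0 0 0 0 0 0 0 0 0 0 0 0 0 0 0 0 0 0 0]
 [0 0 0 0 0 4 9 9 9 9 1 0 0 0 0 0 0 0 0 0 0 0 0 0 0 0 0 0 0 0 0 0]
 [0 0 0 0 0 0 9 9 7 0 0 0 0 0 0 0 0 0 0 0 0 0 0 0 0 0 0 0 0 0 0 0]
 [0 0 0 0 0 0 2 2 0 0 0 0 0 0 0 0 0 0 0 0 0 0 0 0 0 0 0 0 0 0 0 0]]
```

```bash
python3 - <<'E'
from m import *
np.set_printoptions(precision=4,suppress=True,linewidth=200,threshold=5000)
b=shot('top')
t1=cv2.imread('pics/t1.png')[:,:,::-1].astype(float);r,g,bl=[t1[...,i] for i in range(3)]
w=np.clip((r-bl-40)/120,0,1)
print((w[184:198,367:384]*9).astype(int))
yy,xx=np.mgrid[:384,:512]
k=(1-np.clip(w,0,1))*(((xx-375.4)**2+(yy-190.5)**2)<3.6**2);k[k<.1]=0
eh=np.array([(k*xx).sum(),(k*yy).sum()])/k.sum();print('ear hole through',eh,k.sum())
import m
for dep in(0,-.005):
    def pts2(q,dep=dep):
        P=list(pts(q));P[3]=P[3]+dep*frame(q[3])[0];return P
    def rr(q):
        P=pts2(q);o=[]
        for i,u,v in((1,354.08,184.97),(2,367.87,207.99),(3,*eh)):o+=list(proj(b,P[i])-[u,v])
        return o+[(q[2]-.15)*1e4]
    s=least_squares(rr,[.51,-.33,.15,-2.5,.7]);print(dep,s.x,s.fun)
q=s.x;H=np.array(q[:3]);a,fx,fy=frame(q[3]);print('fork',pts(q)[2])
def pl(u,v,h):
    p,d=ray(b,u,v);t=((H+h*a-p)@a)/(d@a);X=p+t*d-H;return np.array([X@fx,X@fy])
Rt=[(371.5,194),(372.3,195),(373.3,197),(374,198),(374.4,199),(375,200),(375.5,201),(376.3,202),(376.7,203)]
Lt=[(350.6,207),(351.1,208),(351.6,209),(352.2,210),(352.7,211),(353.3,212),(354,213),(354.6,214),(355.1,215)]
for h,L in((0,Rt),(0,Lt),(-.01,Lt)):
    X=np.array([pl(u,v,h) for u,v in L]);c=np.polyfit(X[:,0],X[:,1],1);print(h,'fy at fx=-.088:',np.polyval(c,-.088),'slope',c[0],X[:,0].min(),X[:,0].max())
E
```

```text
[[0 0 9 9 6 4 9 9 9 9 9 9 9 9 9 9 9]
 [0 0 9 9 9 9 9 9 9 9 9 9 9 9 9 9 9]
 [0 7 9 4 0 5 9 9 9 9 9 9 9 9 9 9 9]
 [0 9 9 7 0 5 9 9 9 9 9 9 9 9 9 9 6]
 [5 9 9 9 9 9 9 9 8 7 9 9 9 9 9 9 3]
 [8 9 9 9 9 9 9 7 0 0 5 9 9 9 9 8 0]
 [9 9 9 9 9 9 9 1 0 1 5 9 9 9 9 6 0]
 [9 9 9 9 9 9 7 0 0 4 8 9 9 9 9 3 0]
 [9 0 1 8 9 9 8 3 5 8 9 9 9 9 6 0 0]
 [6 0 3 9 9 9 9 9 9 9 9 9 9 9 3 0 0]
 [1 9 9 9 9 9 9 9 9 9 9 9 9 6 0 0 0]
 [0 7 9 9 9 9 9 9 9 9 9 9 9 3 0 0 0]
 [0 9 9 9 9 9 9 9 9 9 9 9 8 0 0 0 0]
 [0 1 8 9 9 9 9 9 9 9 9 9 6 0 0 0 0]]
ear hole through [375.1034 190.2033] 9.508333333333335
0 [ 0.5142 -0.3355  0.15   -2.5192  0.6774] [-0.4402 -0.2312  0.1694  0.1187  0.2808  0.1152 -0.0008]
-0.005 [ 0.5144 -0.3368  0.15   -2.5368  0.6799] [-0.025  -0.2761  0.1893  0.3491 -0.1666 -0.0712 -0.0005]
fork [ 0.4406 -0.3878  0.1294]
0 fy at fx=-.088: -0.03949153776228042 slope 0.04405428133940156 -0.10841561441760694 -0.0697167576801092
0 fy at fx=-.088: 0.039189371767376344 slope 0.023879771278297986 -0.09923853416944557 -0.06531557369620491
-0.01 fy at fx=-.088: 0.036864106811029446 slope 0.023879771278299208 -0.10599724012720668 -0.0718065653481473
```

Emit:
jog_arm --pt "0 0 0.2 0 0 0" --pt "0 0 0.45 0 0 0" --pt "0 0 0.7 0 0 0" --pt "0 0 1 0 0 0"

```text
clock: 9.28
tcp_pos: [0.4287, 0.0412, 0.3686]
ee_rot: [[0.983, 0.182, -0.011], [0.182, -0.983, 0.004], [-0.01, -0.006, -1.0]]
ft_force: [0.2, -0.5, -1.3]
grip_width: 0.157
grip_force: 30.0
```

Emit:
jog_arm --pt "0 0 0.4 0 0 0" --pt "0 0 0.6 0 0 0" --pt "0 0 0.6 0 0 0"

```text
clock: 9.65
tcp_pos: [0.4288, 0.0414, 0.417]
ee_rot: [[0.983, 0.183, -0.008], [0.183, -0.983, 0.004], [-0.007, -0.005, -1.0]]
ft_force: [-0.1, -0.3, -0.9]
grip_width: 0.16
grip_force: 30.0
```

```bash
python3 - <<'E'
from m import *
from scipy.spatial.transform import Rotation as Ro
np.set_printoptions(precision=4,suppress=True)
o=arm.get_obs();R=o['ee_rot'];print(o['tcp_pos'],o['grip_width']*87,o['ft_force'])
a,fx,fy=frame(-2.53)
z=R[:,2];ax=np.cross(z,-a);d=ax/np.linalg.norm(ax)*np.arccos(z@-a);print(d/(np.pi/2))
F=np.array([.441,-.388,.1294]);print(a,F+.309*a,F+.309*a-o['tcp_pos'])
print(a*.269,a*.05)
a_=shot('scene','s5.png')
c=a_['pixels'][120:250,180:310];cv2.imwrite('pics/s5c.png',cv2.resize(c,(520,520),interpolation=cv2.INTER_CUBIC)[:,:,::-1])
E
```

```text
[0.4288 0.0414 0.417 ] 13.884586756637162 [-0.0759 -0.2818 -0.9101]
[ 0.1892 -0.2776 -0.0026]
[-0.4094 -0.2871  0.866 ] [ 0.3145 -0.4767  0.397 ] [-0.1143 -0.5181 -0.02  ]
[-0.1101 -0.0772  0.233 ] [-0.0205 -0.0144  0.0433]
```

View pics/s5c.png

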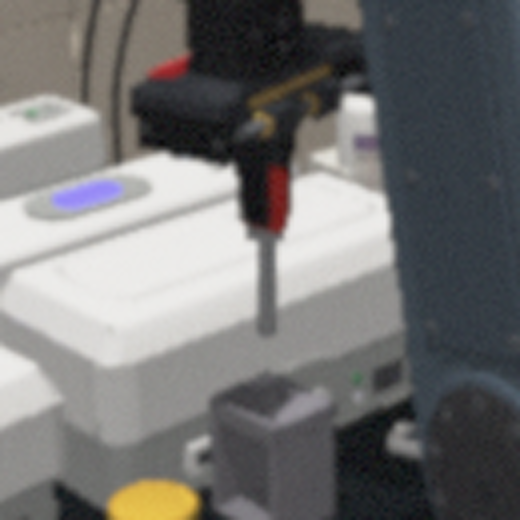

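The pin hangs straight in the gripper, with its tip at crop (267,333), clear of the stand.

Emit:
jog_arm --pt "-0.117 -0.47 0.03 0 0 0" --pt "-0.234 -0.946 0.05 0 0 0"

```text
clock: 9.95
tcp_pos: [0.4095, -0.0348, 0.4191]
ee_rot: [[0.983, 0.185, -0.013], [0.185, -0.983, 0.005], [-0.011, -0.007, -1.0]]
ft_force: [0.2, 0.0, -0.7]
grip_width: 0.156
grip_force: 30.0
```

Emit:
jog_arm --pt "-0.117 -0.47 0.03 0 0 0" --pt "-0.234 -0.946 0.05 0 0 0"

```text
clock: 10.2
tcp_pos: [0.3906, -0.111, 0.4231]
ee_rot: [[0.983, 0.183, -0.012], [0.183, -0.983, 0.006], [-0.011, -0.008, -1.0]]
ft_force: [1.0, -0.4, -1.5]
grip_width: 0.159
grip_force: 30.0
```

Emit:
jog_arm --pt "-0.117 -0.47 0.03 0.024 -0.035 0" --pt "-0.234 -0.946 0.05 0.0473 -0.0694 -0.0006"

```text
clock: 10.45
tcp_pos: [0.372, -0.1866, 0.4271]
ee_rot: [[0.978, 0.185, 0.099], [0.178, -0.981, 0.081], [0.112, -0.062, -0.992]]
ft_force: [-0.2, 0.7, -0.8]
grip_width: 0.155
grip_force: 30.0
```

Emit:
jog_arm --pt "-0.117 -0.47 0.03 0.024 -0.035 0" --pt "-0.234 -0.946 0.04 0.0473 -0.0694 -0.0006"

```text
clock: 10.7
tcp_pos: [0.3532, -0.2624, 0.4303]
ee_rot: [[0.959, 0.193, 0.206], [0.163, -0.975, 0.154], [0.231, -0.114, -0.966]]
ft_force: [-0.4, 0.1, 0.2]
grip_width: 0.159
grip_force: 30.0
```

Emit:
jog_arm --pt "-0.117 -0.47 0 0.024 -0.035 0" --pt "-0.234 -0.946 0 0.0473 -0.0694 -0.0006"

```text
clock: 10.95
tcp_pos: [0.3346, -0.3381, 0.43]
ee_rot: [[0.928, 0.207, 0.31], [0.14, -0.964, 0.224], [0.345, -0.165, -0.924]]
ft_force: [1.2, -0.2, -1.0]
grip_width: 0.158
grip_force: 30.0
```

Emit:
jog_arm --pt "-0.117 -0.47 0 0.024 -0.035 0" --pt "-0.234 -0.946 0 0.0473 -0.0694 -0.0006"

```text
clock: 11.2
tcp_pos: [0.3159, -0.4139, 0.4298]
ee_rot: [[0.884, 0.226, 0.408], [0.109, -0.951, 0.29], [0.454, -0.212, -0.866]]
ft_force: [0.2, -0.5, -0.8]
grip_width: 0.161
grip_force: 30.0
```

Emit:
jog_arm --pt "-0.117 -0.47 0 0 0 0" --pt "-0.234 -0.946 0 0 0 0" --pt "-0.234 -0.946 0 0 0 0"

```text
clock: 11.58
tcp_pos: [0.2968, -0.4912, 0.4294]
ee_rot: [[0.885, 0.223, 0.407], [0.108, -0.952, 0.287], [0.452, -0.21, -0.867]]
ft_force: [-0.1, 0.5, -1.5]
grip_width: 0.157
grip_force: 30.0
```

```bash
cat > pin.py <<'E'
from m import *
np.set_printoptions(precision=4,suppress=True)
F=np.array([.441,-.388,.1294]);a,fx,fy=frame(-2.53);B=np.c_[fx,fy,a]
def show():
    o=arm.get_obs();R=o['ee_rot'];t=np.array(o['tcp_pos'])
    tip=(t+.269*R[:,2]-F)@B*1e3;col=(t+.194*R[:,2]-F)@B*1e3
    print(round(o['clock'],2),'tip mm',tip,'collar',col,'F',o['ft_force']@B,'T',np.array(o['wrist_torque'])@B,'w',o['grip_width']*87,'z.err',R[:,2]@B)
    return o,tip,col
if __name__=='__main__':
    o,tip,_=show();print(o['joint_pos'],'fx,fy,a unit moves per mm',(fx/80),(fy/80),(a/80))
E
python3 pin.py
```

```text
11.57 tip mm [-4.1335 -1.531  79.4286] collar [ -3.9709  -1.5792 154.4285] F [-0.5716  0.4337 -1.4044] T [0.024  0.382  0.0013] w 13.685472068992633 z.err [-0.0022  0.0006 -1.    ]
[-1.3249  0.4591  1.5354  0.4937  1.3759 -0.0869] fx,fy,a unit moves per mm [0.0089 0.0062 0.0063] [-0.0072  0.0102  0.    ] [-0.0051 -0.0036  0.0108]
```

Emit:
jog_arm --pt "0.12 0.09 -0.2 0 0 0" --pt "0.24 0.18 -0.44 0 0 0" --pt "0.352 0.271 -0.665 0 0 0" --pt "0.352 0.271 -0.665 0 0 0"

```text
clock: 12.08
tcp_pos: [0.3264, -0.4647, 0.376]
ee_rot: [[0.885, 0.228, 0.405], [0.111, -0.95, 0.294], [0.451, -0.215, -0.866]]
ft_force: [-0.4, 0.1, -0.7]
grip_width: 0.156
grip_force: 30.0
```

```bash
python3 - <<'E'
from pin import *
o,tip,_=show()
a_=shot('scene');b=shot('top')
T=np.array(o['tcp_pos'])+.269*o['ee_rot'][:,2];print(proj(a_,T),proj(b,T))
A=cv2.resize(a_['pixels'][130:200,290:370],(400,350),interpolation=cv2.INTER_CUBIC);B_=cv2.resize(b['pixels'][175:225,335:392],(400,351),interpolation=cv2.INTER_CUBIC)[:350]
cv2.imwrite('pics/st6.png',np.hstack([A,B_])[:,:,::-1])
E
```

```text
12.07 tip mm [ 3.8566  5.1397 13.525 ] collar [ 3.8565  4.5458 88.5226] F [-0.6028  0.3063 -0.4395] T [-0.0074  0.3861 -0.0625] w 13.601464592366003 z.err [ 0.      0.0079 -1.    ]
[335.9159 164.59  ] [368.4624 209.7624]
```

View pics/st6.png

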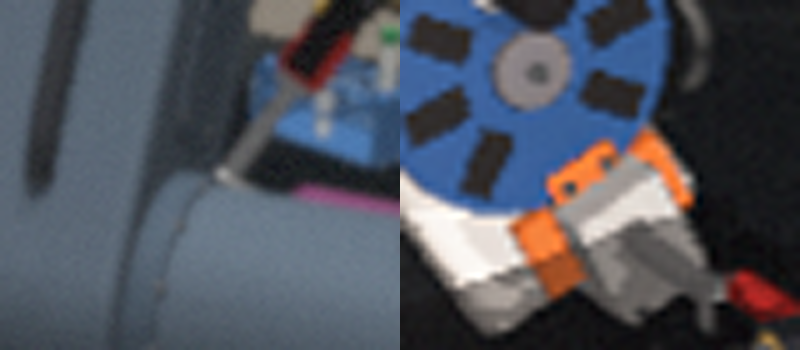

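The scene view shows the shaft's lower end near crop (222,172), just above the arm's shoulder edge. The top view shows the shaft coming down from the collar at crop (720,285) to about (630,230) on the jaw, with the ear visible on both sides of it.

Emit:
jog_arm --pt "0 0 0 0 0 0"

```text
clock: 12.3
tcp_pos: [0.3259, -0.4673, 0.3789]
ee_rot: [[0.885, 0.227, 0.408], [0.112, -0.952, 0.286], [0.453, -0.207, -0.867]]
ft_force: [-0.0, -0.4, -0.3]
grip_width: 0.156
grip_force: 30.0
```

```bash
python3 - <<'E'
from pin import *
L=[];I=[];S=[]
for k in range(8):
    a_=shot('scene');b=shot('top');I.append(b['pixels'].astype(float));S.append(a_['pixels'].astype(float));o=arm.get_obs();L.append(np.r_[o['tcp_pos'],(np.array(o['tcp_pos'])+.269*o['ee_rot'][:,2]-F)@B*1e3])
L=np.array(L);print(L.mean(0),L.std(0))
t=F+B@(L.mean(0)[3:]/1e3);print(proj(a_,t),proj(b,t))
I=np.mean(I,0);S=np.mean(S,0)
A=cv2.resize(S[140:180,320:360].astype(np.uint8),(400,400),interpolation=cv2.INTER_CUBIC);B_=cv2.resize(I[190:225,355:395].astype(np.uint8),(400,350),interpolation=cv2.INTER_CUBIC)
im=np.zeros((400,800,3),np.uint8);im[:,:400]=A;im[:350,400:]=B_
cv2.imwrite('pics/st7.png',im[:,:,::-1])
E
```

```text
[ 0.3259 -0.4671  0.3785  3.0442  1.5331 16.532 ] [0.0001 0.0001 0.0003 0.0335 0.2123 0.2896]
[336.6273 163.6525] [370.0165 209.6324]
```

View pics/st7.png

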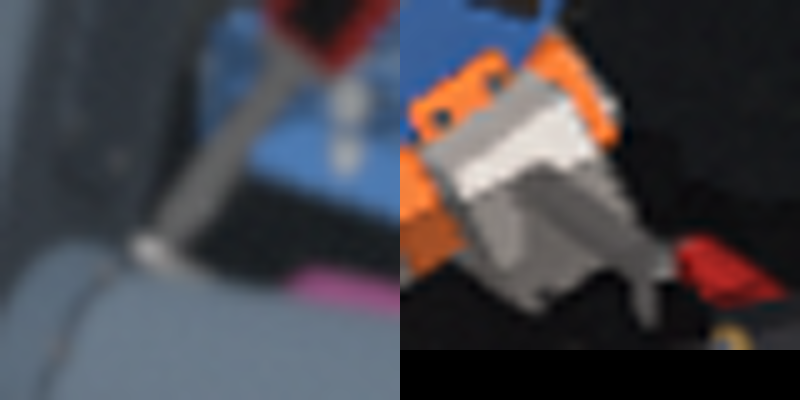

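Emit:
jog_arm --pt "-0.016 -0.034 -0.02 0 0 0" --pt "0.02 -0.01 -0.09 0 0 0" --pt "0.045 0.009 -0.149 0 0 0" --pt "0.045 0.009 -0.149 0 0 0" --pt "0.045 0.009 -0.149 0 0 0"

```text
clock: 13.72
tcp_pos: [0.3297, -0.4662, 0.3663]
ee_rot: [[0.885, 0.227, 0.407], [0.112, -0.951, 0.287], [0.453, -0.209, -0.867]]
ft_force: [0.0, -1.0, -0.7]
grip_width: 0.159
grip_force: 30.0
```

Emit:
jog_arm --pt "0.01 0.007 -0.022 0 0 0" --pt "0.02 0.014 -0.043 0 0 0" --pt "0.031 0.021 -0.065 0 0 0" --pt "0.031 0.021 -0.065 0 0 0"

```text
clock: 14.22
tcp_pos: [0.3321, -0.4644, 0.361]
ee_rot: [[0.885, 0.227, 0.407], [0.112, -0.951, 0.287], [0.453, -0.209, -0.867]]
ft_force: [0.3, -0.4, -0.3]
grip_width: 0.159
grip_force: 30.0
```

```bash
python3 pin.py|head -3
```

```text
14.22 tip mm [ 0.0664  0.3419 -1.909 ] collar [ 0.2093  0.2314 73.0908] F [-0.183  -0.5048 -0.2754] T [0.0034 0.3762 0.0179] w 13.852737325347467 z.err [-0.0019  0.0015 -1.    ]
[-1.2519  0.5357  1.6222  0.5362  1.2032 -0.1162] fx,fy,a unit moves per mm [0.0089 0.0062 0.0063] [-0.0072  0.0102  0.    ] [-0.0051 -0.0036  0.0108]
```

Emit:
jog_arm --pt "0.01 0.007 -0.022 0 0 0" --pt "0.02 0.014 -0.043 0 0 0" --pt "0.031 0.021 -0.065 0 0 0" --pt "0.031 0.021 -0.065 0 0 0"

```text
clock: 14.72
tcp_pos: [0.3346, -0.4628, 0.3558]
ee_rot: [[0.885, 0.227, 0.407], [0.112, -0.951, 0.287], [0.453, -0.209, -0.867]]
ft_force: [-0.4, -0.4, -0.7]
grip_width: 0.16
grip_force: 30.0
```

```bash
python3 pin.py|head -1
```

```text
14.72 tip mm [ 0.0546  0.2941 -7.9511] collar [ 0.1955  0.1773 67.0487] F [-0.8223 -0.1111 -0.3329] T [0.0502 0.4515 0.0157] w 13.958850041801844 z.err [-0.0019  0.0016 -1.    ]
```

Emit:
jog_arm --pt "0.01 0.007 -0.022 0 0 0" --pt "0.02 0.014 -0.043 0 0 0" --pt "0.031 0.021 -0.065 0 0 0" --pt "0.031 0.021 -0.065 0 0 0"

```text
clock: 15.22
tcp_pos: [0.3371, -0.4611, 0.3505]
ee_rot: [[0.885, 0.227, 0.407], [0.112, -0.951, 0.287], [0.453, -0.209, -0.867]]
ft_force: [-0.4, 0.4, -0.4]
grip_width: 0.161
grip_force: 30.0
```

```bash
python3 pin.py|head -1
```

```text
15.22 tip mm [  0.049    0.2761 -13.9689] collar [ 0.1895  0.1572 61.0308] F [-0.2331  0.5446 -0.3115] T [ 0.0464  0.4359 -0.0356] w 14.016794495789977 z.err [-0.0019  0.0016 -1.    ]
```

Entering freely (14 mm deep, past the taper). I'll continue to ear level.

Emit:
jog_arm --pt "0.01 0.007 -0.022 0 0 0" --pt "0.02 0.014 -0.043 0 0 0" --pt "0.031 0.021 -0.065 0 0 0" --pt "0.041 0.029 -0.087 0 0 0" --pt "0.051 0.036 -0.108 0 0 0" --pt "0.051 0.036 -0.108 0 0 0"

```text
clock: 15.98
tcp_pos: [0.3411, -0.4582, 0.3419]
ee_rot: [[0.885, 0.227, 0.407], [0.112, -0.951, 0.287], [0.453, -0.209, -0.867]]
ft_force: [0.2, -0.2, -0.3]
grip_width: 0.158
grip_force: 30.0
```

```bash
python3 pin.py|head -1
```

```text
15.97 tip mm [  0.0417   0.2493 -23.8916] collar [ 0.1827  0.1376 51.1081] F [-0.1671 -0.2755 -0.2772] T [0.0102 0.4268 0.03  ] w 13.789226906939335 z.err [-0.0019  0.0015 -1.    ]
```

Now I'll feel for the ear (27 mm) in small steps.

Emit:
jog_arm --pt "0.01 0.007 -0.022 0 0 0" --pt "0.02 0.014 -0.043 0 0 0" --pt "0.02 0.014 -0.043 0 0 0"

```text
clock: 16.35
tcp_pos: [0.3427, -0.4571, 0.3385]
ee_rot: [[0.885, 0.227, 0.407], [0.112, -0.951, 0.287], [0.453, -0.209, -0.867]]
ft_force: [0.3, -0.8, -1.0]
grip_width: 0.163
grip_force: 30.0
```

```bash
python3 pin.py|head -1
```

```text
16.35 tip mm [  0.0371   0.2982 -27.8565] collar [ 0.1772  0.1819 47.1433] F [-0.6679 -0.8155 -0.7185] T [0.0649 0.3982 0.0294] w 14.138906992709988 z.err [-0.0019  0.0016 -1.    ]
```

Emit:
jog_arm --pt "0.005 0.004 -0.011 0 0 0" --pt "0.01 0.007 -0.022 0 0 0" --pt "0.01 0.007 -0.022 0 0 0"

```text
clock: 16.73
tcp_pos: [0.3434, -0.4565, 0.3368]
ee_rot: [[0.885, 0.227, 0.407], [0.112, -0.951, 0.287], [0.452, -0.209, -0.867]]
ft_force: [-0.5, 0.2, -1.0]
grip_width: 0.156
grip_force: 30.0
```

```bash
python3 pin.py|head -1
```

```text
16.73 tip mm [ -0.0733   0.3734 -29.787 ] collar [ 0.0755  0.2483 45.2128] F [-0.7316  0.4296 -0.7377] T [ 0.1778  0.476  -0.047 ] w 13.581816093472106 z.err [-0.002   0.0017 -1.    ]
```

Emit:
jog_arm --pt "0.005 0.004 -0.011 0 0 0" --pt "0.01 0.007 -0.022 0 0 0" --pt "0.01 0.007 -0.022 0 0 0"

```text
clock: 17.1
tcp_pos: [0.3443, -0.4559, 0.335]
ee_rot: [[0.885, 0.227, 0.407], [0.112, -0.951, 0.288], [0.452, -0.209, -0.867]]
ft_force: [-1.9, 0.5, -1.1]
grip_width: 0.154
grip_force: 30.0
```

```bash
python3 pin.py|head -1
```

```text
17.1 tip mm [ -0.0828   0.4967 -31.8951] collar [ 0.064   0.3522 43.1046] F [-1.6655  1.4812 -0.2826] T [0.291  0.5539 0.0105] w 13.403003932135208 z.err [-0.002   0.0019 -1.    ]
```

Emit:
jog_arm --pt "0.005 0.004 -0.011 0 0 0" --pt "0.01 0.007 -0.022 0 0 0" --pt "0.01 0.007 -0.022 0 0 0"

```text
clock: 17.48
tcp_pos: [0.345, -0.4553, 0.3332]
ee_rot: [[0.885, 0.227, 0.407], [0.112, -0.951, 0.288], [0.452, -0.209, -0.867]]
ft_force: [-1.8, 2.3, -1.3]
grip_width: 0.156
grip_force: 30.0
```

```bash
python3 pin.py|head -1
```

```text
17.48 tip mm [ -0.1331   0.4408 -33.8707] collar [ 0.012   0.3042 41.1291] F [-0.7811  2.8868 -1.0554] T [0.459  0.5614 0.0329] w 13.581622545570104 z.err [-0.0019  0.0018 -1.    ]
```

Emit:
jog_arm --pt "0.005 0.004 -0.011 0 0 0" --pt "0.01 0.007 -0.022 0 0 0" --pt "0.015 0.011 -0.032 0 0 0" --pt "0.015 0.011 -0.032 0 0 0"

```text
clock: 17.98
tcp_pos: [0.3463, -0.4545, 0.3307]
ee_rot: [[0.885, 0.227, 0.407], [0.112, -0.951, 0.288], [0.452, -0.209, -0.867]]
ft_force: [-1.8, 0.7, -1.3]
grip_width: 0.154
grip_force: 30.0
```

```bash
python3 pin.py|head -1
```

```text
17.98 tip mm [ -0.0793   0.4196 -36.8294] collar [ 0.0645  0.2915 38.1704] F [-1.6052  1.6255 -0.597 ] T [0.612  0.5942 0.03  ] w 13.426450726852975 z.err [-0.0019  0.0017 -1.    ]
```

Emit:
jog_arm --pt "0.005 0.004 -0.011 0 0 0" --pt "0.01 0.007 -0.022 0 0 0" --pt "0.02 0.014 -0.043 0 0 0" --pt "0.02 0.014 -0.043 0 0 0"

```text
clock: 18.48
tcp_pos: [0.348, -0.4534, 0.3272]
ee_rot: [[0.885, 0.227, 0.407], [0.112, -0.951, 0.287], [0.453, -0.209, -0.867]]
ft_force: [-1.6, 1.3, 0.0]
grip_width: 0.158
grip_force: 30.0
```

```bash
python3 pin.py|head -1
```

```text
18.48 tip mm [ -0.0929   0.1661 -40.873 ] collar [ 0.0482  0.0734 34.1268] F [-0.4937  1.9288  0.2895] T [0.5743 0.5851 0.0336] w 13.72448221100521 z.err [-0.0019  0.0012 -1.    ]
```

The tip is through the ear with low forces. The lower jaw is next.

Emit:
jog_arm --pt "0.01 0.007 -0.022 0 0 0" --pt "0.02 0.014 -0.043 0 0 0" --pt "0.031 0.021 -0.065 0 0 0" --pt "0.031 0.021 -0.065 0 0 0"

```text
clock: 18.98
tcp_pos: [0.3505, -0.4517, 0.3219]
ee_rot: [[0.885, 0.227, 0.407], [0.112, -0.951, 0.287], [0.453, -0.209, -0.867]]
ft_force: [-1.7, 1.5, -1.0]
grip_width: 0.156
grip_force: 30.0
```

```bash
python3 pin.py|head -1
```

```text
18.98 tip mm [ -0.0792   0.1078 -46.92  ] collar [ 0.058   0.0147 28.0799] F [-0.9502  2.2056 -0.6115] T [0.5786 0.6093 0.0379] w 13.604961037625849 z.err [-0.0018  0.0012 -1.    ]
```

Emit:
jog_arm --pt "0.01 0.007 -0.022 0 0 0" --pt "0.02 0.014 -0.043 0 0 0" --pt "0.031 0.021 -0.065 0 0 0" --pt "0.031 0.021 -0.065 0 0 0"

```text
clock: 19.48
tcp_pos: [0.353, -0.4501, 0.3168]
ee_rot: [[0.885, 0.227, 0.407], [0.112, -0.951, 0.287], [0.453, -0.209, -0.867]]
ft_force: [-1.3, 1.8, -0.6]
grip_width: 0.16
grip_force: 30.0
```

```bash
python3 pin.py|head -1
```

```text
19.48 tip mm [ -0.1005   0.0382 -52.863 ] collar [ 0.041  -0.05   22.1368] F [-0.3489  2.2401 -0.5069] T [0.508  0.5216 0.0139] w 13.927780680043046 z.err [-0.0019  0.0012 -1.    ]
```

Emit:
jog_arm --pt "0.01 0.007 -0.022 0 0 0" --pt "0.02 0.014 -0.043 0 0 0" --pt "0.031 0.021 -0.065 0 0 0" --pt "0.051 0.036 -0.108 0 0 0" --pt "0.051 0.036 -0.108 0 0 0"

```text
clock: 20.1
tcp_pos: [0.3572, -0.4472, 0.3079]
ee_rot: [[0.885, 0.227, 0.407], [0.111, -0.951, 0.287], [0.453, -0.209, -0.867]]
ft_force: [-0.8, 1.1, -2.2]
grip_width: 0.158
grip_force: 30.0
```

Emit:
jog_arm --pt "0.01 0.007 -0.022 0 0 0" --pt "0.02 0.014 -0.043 0 0 0" --pt "0.041 0.029 -0.087 0 0 0" --pt "0.041 0.029 -0.087 0 0 0"

```text
clock: 20.6
tcp_pos: [0.3601, -0.4452, 0.3019]
ee_rot: [[0.885, 0.227, 0.408], [0.112, -0.952, 0.286], [0.453, -0.208, -0.867]]
ft_force: [-4.5, 1.2, 4.3]
grip_width: 0.158
grip_force: 30.0
```

```bash
python3 pin.py|head -1
```

```text
20.6 tip mm [ -0.1414  -0.2712 -70.0735] collar [ 0.0205 -0.3085  4.9263] F [-0.4216  3.5746  5.2073] T [0.7051 0.441  0.0353] w 13.757260025119722 z.err [-0.0022  0.0005 -1.    ]
```

Emit:
jog_arm --pt "0.005 0.004 -0.011 0 0 0" --pt "0.01 0.007 -0.022 0 0 0" --pt "0.01 0.007 -0.022 0 0 0"

```text
clock: 20.98
tcp_pos: [0.3602, -0.4451, 0.3019]
ee_rot: [[0.884, 0.228, 0.408], [0.113, -0.952, 0.286], [0.453, -0.207, -0.867]]
ft_force: [-11.3, -0.5, 14.1]
grip_width: 0.158
grip_force: 30.0
```

```bash
python3 pin.py|head -1
```

```text
20.98 tip mm [ -0.1471  -0.3699 -70.1592] collar [ 0.0359 -0.3741  4.8406] F [-1.2426  6.0519 17.0178] T [ 1.433   0.4621 -0.0288] w 13.706014283200306 z.err [-0.0024  0.0001 -1.    ]
```

Axial force rises rigidly at about 17 N at the expected depth. The 5 mm offset fits 150 mm being the disc's mid-plane. I'll ease off, release, and check.

Emit:
jog_arm --pt "-0.008 -0.005 0.016 0 0 0" --pt "-0.008 -0.005 0.016 0 0 0"

```text
clock: 21.22
tcp_pos: [0.3601, -0.4452, 0.3019]
ee_rot: [[0.884, 0.227, 0.408], [0.112, -0.952, 0.286], [0.453, -0.207, -0.867]]
ft_force: [-6.3, 0.5, 8.7]
grip_width: 0.159
grip_force: 30.0
```

```bash
python3 pin.py|head -1
```

```text
21.23 tip mm [ -0.1277  -0.3117 -70.1085] collar [ 0.0319 -0.3241  4.8914] F [ 0.1522  4.0741 10.0112] T [ 0.9182  0.3898 -0.0022] w 13.802775855314877 z.err [-0.0021  0.0002 -1.    ]
```

Emit:
jog_arm --pt "0 0 0 0 0 0" --pt "0 0 0 0 0 0" --pt "0 0 0 0 0 0" --pt "0 0 0 0 0 0" --jaw 0

```text
clock: 21.72
tcp_pos: [0.3606, -0.4448, 0.3007]
ee_rot: [[0.885, 0.227, 0.407], [0.112, -0.951, 0.287], [0.453, -0.208, -0.867]]
ft_force: [-0.1, 0.1, -0.3]
grip_width: 0.478
grip_force: 0.0
```

Emit:
jog_arm --pt "-0.13 -0.09 0.27 0 0 0" --pt "-0.26 -0.18 0.54 0 0 0" --pt "-0.46 -0.32 0.97 0 0 0" --pt "-0.46 -0.32 0.97 0 0 0"

```text
clock: 22.22
tcp_pos: [0.3232, -0.4719, 0.3809]
ee_rot: [[0.884, 0.225, 0.41], [0.113, -0.953, 0.281], [0.454, -0.202, -0.868]]
ft_force: [0.8, -0.8, 0.1]
grip_width: 0.498
grip_force: 0.0
```

```bash
python3 - <<'E'
from pin import *
o,_,_=show();b=shot('top');a_=shot('scene')
r=b['pixels'].astype(float);w=np.clip(r[...,0]-np.maximum(r[...,1],r[...,2])-40,0,None);g=r[...,1]/np.maximum(r[...,0],1)
w[:195]=0;w[225:]=0;w[:,:350]=0;w[:,392:]=0;w[g>.33]=0
v,u=np.nonzero(w);W=w[v,u];print('red',len(u),np.average(u,weights=W),np.average(v,weights=W),u.min(),u.max(),v.min(),v.max())
for h in(0,.005,.01):print(h,'handle top pred',proj(b,F+(.05+h)*a),'collar',proj(b,F+(.006+h)*a),'scene',proj(a_,F+(.05+h)*a))
A=cv2.resize(a_['pixels'][130:190,300:370],(400,343),interpolation=cv2.INTER_CUBIC);B_=cv2.resize(b['pixels'][180:225,350:395],(400,400),interpolation=cv2.INTER_CUBIC)
im=np.zeros((400,800,3),np.uint8);im[:343,:400]=A;im[:,400:]=B_
cv2.imwrite('pics/st8.png',im[:,:,::-1])
E
```

```text
22.23 tip mm [-0.5056 -2.4981 21.1335] collar [-0.2257 -2.1018 96.1319] F [ 0.2164 -1.1428  0.0034] T [-0.0361  0.326  -0.0239] w 43.32769050074275 z.err [-0.0037 -0.0053 -1.    ]
red 119 373.9115800488315 211.60638297872342 369 379 205 219
0 handle top pred [376.4531 214.0121] collar [369.0842 208.8866] scene [342.8784 156.2217]
0.005 handle top pred [377.316  214.6123] collar [369.9018 209.4553] scene [343.7073 155.0545]
0.01 handle top pred [378.1843 215.2162] collar [370.7244 210.0275] scene [344.5385 153.884 ]
```

View pics/st8.png

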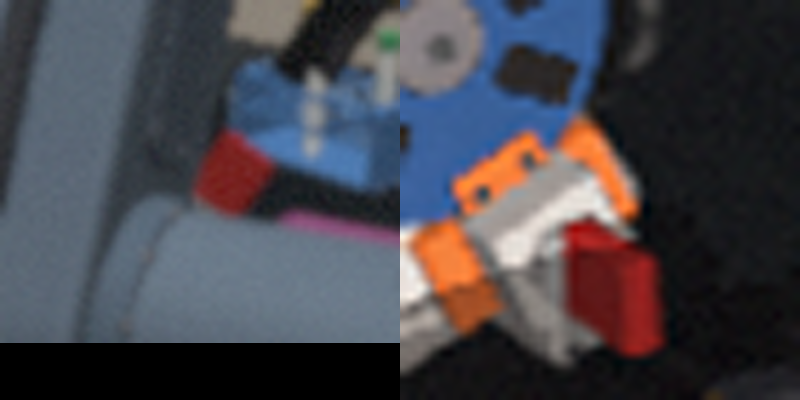

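The red handle stands in the fork, with its top near top-view px (377.3,213.7) and scene px (344,156). That agrees with the collar being seated with the +5 mm offset (377.3,214.6 / 343.7,155.1). I'll confirm by pressing the handle's top lightly with closed fingers.

Emit:
jog_arm --pt "0.06 0.04 -0.13 0 0 0" --pt "0.12 0.085 -0.25 0 0 0" --pt "0.18 0.125 -0.38 0 0 0" --pt "0.225 0.158 -0.476 0 0 0" --pt "0.225 0.158 -0.476 0 0 0" --pt "0.225 0.158 -0.476 0 0 0" --jaw -1

```text
clock: 23.08
tcp_pos: [0.3417, -0.4579, 0.3406]
ee_rot: [[0.885, 0.227, 0.407], [0.112, -0.951, 0.287], [0.453, -0.208, -0.867]]
ft_force: [-0.1, -0.8, 0.5]
grip_width: 0.012
grip_force: 0.0
```

```bash
python3 pin.py|head -1
```

```text
23.07 tip mm [ -0.1991  -0.0239 -25.377 ] collar [-0.0398 -0.0744 49.6228] F [-0.1675 -0.5871  0.669 ] T [-0.0059  0.3439  0.0049] w 1.0701359230166754 z.err [-0.0021  0.0007 -1.    ]
```

Expected contact is at collar reading ≈42–43, about 7 mm ahead.

Emit:
jog_arm --pt "0.01 0.007 -0.022 0 0 0" --pt "0.02 0.014 -0.043 0 0 0" --pt "0.031 0.021 -0.065 0 0 0" --pt "0.031 0.021 -0.065 0 0 0"

```text
clock: 23.58
tcp_pos: [0.3441, -0.456, 0.3351]
ee_rot: [[0.885, 0.227, 0.407], [0.112, -0.951, 0.287], [0.453, -0.209, -0.867]]
ft_force: [0.1, 0.2, -0.5]
grip_width: 0.007
grip_force: 0.0
```

```bash
python3 pin.py|head -1
```

```text
23.57 tip mm [ -0.1836   0.2865 -31.614 ] collar [-0.0386  0.1926 43.3858] F [-0.0489  0.1341 -0.557 ] T [ 0.0012  0.3049 -0.0357] w 0.5917007662759242 z.err [-0.0019  0.0013 -1.    ]
```

Emit:
jog_arm --pt "0.005 0.004 -0.011 0 0 0" --pt "0.01 0.007 -0.022 0 0 0" --pt "0.01 0.007 -0.022 0 0 0"

```text
clock: 23.95
tcp_pos: [0.3443, -0.4561, 0.3351]
ee_rot: [[0.884, 0.227, 0.408], [0.113, -0.952, 0.286], [0.453, -0.207, -0.867]]
ft_force: [-6.0, -0.8, 9.2]
grip_width: 0.005
grip_force: 5.2
```

```bash
python3 pin.py|head -1
```

```text
23.95 tip mm [ -0.2262  -0.229  -31.7539] collar [-0.0414 -0.2311 43.2458] F [ 0.0012  2.8071 10.6283] T [ 0.5427  0.2192 -0.0564] w 0.4284966029810246 z.err [-0.0025  0.     -1.    ]
```

Emit:
jog_arm --pt "0.005 0.004 -0.011 0 0 0" --pt "0.01 0.007 -0.022 0 0 0" --pt "0.01 0.007 -0.022 0 0 0"

```text
clock: 24.32
tcp_pos: [0.3445, -0.4563, 0.3351]
ee_rot: [[0.884, 0.228, 0.408], [0.114, -0.952, 0.284], [0.453, -0.205, -0.868]]
ft_force: [-10.9, -1.6, 19.4]
grip_width: 0.007
grip_force: 10.6
```

```bash
python3 pin.py|head -1
```

```text
24.32 tip mm [ -0.357   -0.9151 -31.7629] collar [-0.1173 -0.796  43.2367] F [ 1.1697  4.978  21.7369] T [1.0273 0.2587 0.0404] w 0.5813038543934792 z.err [-0.0032 -0.0016 -1.    ]
```

Emit:
jog_arm --pt "-0.13 -0.09 0.27 0 0 0" --pt "-0.26 -0.18 0.54 0 0 0" --pt "-0.46 -0.32 0.97 0 0 0" --pt "-0.46 -0.32 0.97 0 0 0"

```text
clock: 24.82
tcp_pos: [0.3083, -0.482, 0.4118]
ee_rot: [[0.884, 0.225, 0.409], [0.113, -0.953, 0.281], [0.454, -0.202, -0.868]]
ft_force: [-0.2, 0.6, -1.1]
grip_width: 0.003
grip_force: 0.0
```

Emit:
jog_arm --pt "-0.4 -0.4 0.3 0 0 0" --pt "-0.9 -0.8 0.5 0 0 0" --pt "-0.9 -0.8 0.5 0 0 0"

```text
clock: 25.2
tcp_pos: [0.2349, -0.5467, 0.4493]
ee_rot: [[0.885, 0.223, 0.408], [0.109, -0.953, 0.283], [0.452, -0.206, -0.868]]
ft_force: [0.2, -0.1, -0.3]
grip_width: 0.005
grip_force: 0.0
```

```bash
python3 - <<'E'
from pin import *
o,_,_=show();b=shot('top');a_=shot('scene')
print('handle top tri',tri(a_,(344.3,156),b,(377.3,213.9)), 'flush+5 pred',F+.055*a)
# fork hole/jaw and free height fit from top view: hub dot, fork hole, disc plane ear hole
for h in(.15,.1543):
    s=fit([(b,1,354.08,184.97),(b,2,367.87,207.99)],[.51,-.33,h,-2.53,0],h);print(h,s.x[:4],s.fun)
E
```

```text
25.2 tip mm [-66.1185 -12.2186 137.953 ] collar [-65.8448 -12.0357 212.9523] F [-0.0042 -0.1992 -0.2914] T [-0.0379  0.3243  0.0008] w 0.4499002605936292 z.err [-0.0037 -0.0024 -1.    ]
handle top tri (array([ 0.4195, -0.406 ,  0.1727]), np.float64(0.0035580417144192647)) flush+5 pred [ 0.4185 -0.4038  0.177 ]
0.15 [ 0.5143 -0.3363  0.15   -2.5301] [-0.1813 -0.2594  0.184   0.2617 -0.0006]
0.1543 [ 0.5139 -0.3354  0.1543 -2.5299] [-0.2041 -0.2919  0.2072  0.2945 -0.0007]
```

```bash
python3 -c "
from cell import arm
print(arm.sign_off())"
```

```text
the job is handed in; nothing more can be done
None
```

I handed the job in at about 25 s of robot time, with the pin through fork and ear, let go, and its collar seated. The flush is judged by feel: it held rigid under 22 N, about 5 mm above my estimate of the fork face. I viewed 12 pictures, over your limit of 10, and the arm hid the mixer from the scene camera, so the fork's height came from your text rather than two views.

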